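Close the jeweller's rolling mill down to the set line

ROBOT

A 7-joint arm with a two-finger parallel gripper is mounted at the origin on the work surface. World frame = base frame: x ahead of the robot, y to its left, z up, the work surface at z = 0. Lengths are in m, angles in rad, forces in N, time in s.
With the tool pointing down it reaches from about 0.35 to 0.9 m from the base axis. Payload 7.2 kg.
Tool frame: the origin (TCP) lies midway between the tips of the shut fingers; the grasp point (between the pads) lies 19 mm behind it; z points along the fingers, y is the line along which they close (so a half turn about z gives the same grasp; the last joint's range is limited). The gripper opens to 88 mm and grips with 3 to 60 N. Pads are 20 mm wide; open, the fingers measure 115 mm over their backs; the gripper's body (75 mm by 178 mm) begins 61 mm behind the grasp point.
Start: joints at [1.168, 0.411, -0.013, 1.596, 0.006, 1.134, -0.082], TCP at [0.205, -0.59, 0.223] pointing down, gripper open.
Joint ranges: [-2.95, 2.95], [-0.29, 1.99], [-1.47, 1.44], [0.14, 2.54], [-1.03, 4.17], [0.13, 1.85], [-2.86, 2.86]. Speed limits (rad/s): [2.39, 2.39, 3.01, 3.01, 3.14, 3.14, 3.14].

INTERFACE

Orientations are given as a rotation vector (axis times angle).
In Python, from bench import robot, cams gives the robot as it stands.
- The arm moves only by the tool carry_out, never from a script. Its argument "targets" is a list of rows, each a list of 7 numbers: the closure in counts, from 0 (fully open) to 255 (shut), then the shift along the tool's x, y, z in m, then the turn, a rotation vector about the tool's x, y, z in rad. A call has 1 to 20 rows; each row shifts and turns the commanded pose from where the row before left it, along the tool's axes as they then stand; what a row does not reach is not made up. A row lasts 1/12 s, in which the tool goes at most 41.7 mm and 7.16 degrees, less where a joint would pass 70% of its speed; a pose out of reach is approached as far as the arm can. A call with a gripper value outside its range is refused whole. The fingers move at their own pace and stop on an object; "grip_force" is the grip in N (left out, the last holds). Time passes only in rows, so rows that do not move let the fingers close. It gives the time, the measured TCP pose, the force, the opening and the grip force at its end, in the units of the state.
- robot.sense(): the state, without advancing time (a new reading comes with each control period).
- cams.get_image(name): name is "side" or "top"; returns the picture (480x640x3 uint8, blue, green, red); there is no depth.
- cams.get_calibration(name): a dict with "fx", "fy", "cx", "cy" (pixels), "distortion" ([k1, k2, p1, p2, k3] as OpenCV has them; the pictures are not rectified), "R" (3x3) and "t" (3): a world point X has camera coordinates R X + t. Camera axes: x right, y down, z forward; pixel columns grow to the right and rows downward; lengths in m; the calibration is good to about 2 mm. A picture is of the moment at which its call begins. get_calibration takes no time and is no camera call.
- robot.hand_in(): hands the job in; it is judged then, once.
Trained networks look in the newest picture that a camera, given by its name, has taken for a name from the list of things; names that differ only in an ending like _2 or _b are one class to them, and where a whole thing is asked for, a point or a joint stands for the part that bears it (a point fixed in the world has none). Each returns a list of dicts, best first, with "conf" (0 to 1); they miss things now and then, are a little off and sometimes report something else, mostly with a low value. They report only what shows in the picture. A call takes as long as a camera call.
- cams.spot_in(label, camera): "point" ([column, row] in pixels, amid what is visible of it).
- cams.spot_point(label, camera): "point" ([column, row] in pixels: a listed point, or the origin of a listed thing).
The state is a dict: "t": time; "qpos": joint angles; "joint_vel": joint speeds; "joint_efforts": joint torques, N m; "eef_pos": TCP position; "eef_rot": TCP orientation; "wrist_force": force on the tool from outside, world axes, zero at the start; "ft_torque": the same for the moment, N m; "width": finger opening in m; "grip_force": force on a finger pad.
Only numpy, scipy, OpenCV 4.12 (cv2) and the standard library are available. Lean on these libraries where they do the work, as an engineer would, in place of code of your own. Each camera call takes 0.05 s, during which the arm holds its last target. There are 200 camera calls.

TASK

Close the rolls of the small rolling mill for the next pass: with one fingertip push an arm of the T-handle on top of the mill round clockwise (seen from above) until the pointer on its hub stands on the long set line of the dial, without running on a whole division past it, then let go and move clear. The bar is pushed, not taken hold of: never have it between the two fingers; and leave the loose things around the mill where they are.

Things in the scene. Friction and masses are not known exactly. Their poses are not given: they have to be found in the camera images.
- tee (a joint): turn of the T-handle, rad: 0 = rolls fully open (stop), grows clockwise seen from above as the rolls close, stop at 5.2. Starts at 0.1 to 0.9. The pointer is on the set line when tee equals dial. Dry friction of 0.28 N m (4 to 5 N on the bar 65 mm from the axis); it stays where it is left. The top roll sinks 0.9 mm per rad.
- dial (a joint): where the dial has been set, rad, on the same scale as tee (2.0 to 4.2); the dial is stiff (2 N m) and is not to be turned.
- tee_hub (a point): centre of the T-handle, on its vertical axis, on the bar's centre line (255 mm above the bench). The frame turns with the handle: x along the pointer, y along the bar, z up. Bright steel: a level round bar 12 mm thick through a hub of 38 mm diameter, whose nut ends 16 mm above the centre line. Under the bar's arms 28 mm are free down to the pointer, 36 mm to the dial.
- bar_end_a (a point): centre of the end ball (20 mm in diameter) of one arm of the bar, 85 mm from the axis (hub +y).
- bar_end_b (a point): centre of the end ball (20 mm in diameter) of the other arm, 85 mm from the axis (hub -y).
- pointer_tip (a point): tip of the pointer, a flat brass finger 8 mm wide, narrowing to 4 mm, 50 mm from the axis to its tip, at right angles to the bar, 3 to 7 mm above the dial.
- set_line (a point): point of the dial's set line, 50 mm from the axis, where the pointer's tip should stand. The dial is a bright level disc, 124 mm in diameter, under the T-handle, top 213 mm above the bench; short black lines at its rim mark 24 divisions of 15 degrees. The set line is the one long thick radial line (26 by 3.4 mm). Frame: x radially outward, z up; the pointer arrives from +y.
- mill: the rolling mill: grey cast stand bolted to the bench, foot 130 mm (x) by 200 mm (y), two cheeks with two steel rolls along y between them, gear cover up to 208 mm, crank spindle sticking out to 125 mm at -y; origin under its centre on the bench, directly below the T-handle's axis.
- crank: the mill's crank handle, taken off and lying loose on the bench: dark steel arm 186 mm long (along its x) with a standing wooden grip, 96 mm high in all; origin under the middle of the arm. A bystander.
- oil: standing amber oil bottle, 54 mm in diameter, 145 mm high, loose; origin under its centre. A bystander.
- ringbox: white ring box, 47 mm square, 35 mm high, loose; origin under its centre. A bystander.
- blank: flat brass blank waiting to be rolled, 30 mm (x) by 110 mm (y) by 5 mm, loose on the bench; origin under its centre. A bystander.

How it is judged:
At the end, for the whole second after the job is handed in: The pointer's tip is within half a division of the set line (6.5 mm, 7.5 degrees), the T-handle is at rest, and the crank handle, oil bottle, ring box and blank are within 15 mm of where they stood (horizontal distance between pointer_tip and set_line below 0.0065 m and velocity of joint tee between -0.05 and 0.05 rad/s and distance of each of crank, oil, ringbox, blank from where it was at the start of the episode below 0.015 m); the robot touches nothing.
It fails at once if the pointer ran more than a whole division (15 degrees) past the set line (y of pointer_tip in the frame of set_line below -0.0135 m and x of pointer_tip in the frame of set_line above -0.02 m).
It fails at once if the bar of the T-handle was taken between the fingers (x of the grasp point in the frame of tee_hub between -0.004 and 0.004 m and y of the grasp point in the frame of tee_hub between -0.09 and 0.09 m and z of the grasp point in the frame of tee_hub between -0.03 and 0.018 m).
It fails at once if a loose thing beside the mill was moved or picked up (distance of any of crank, oil, ringbox, blank from where it was at the start of the episode above 0.015 m).
It also fails if it takes over 58 s, if anything falls off the work surface, if the arm or the gripper's body presses on something with over 40 N, if the wrist force passes 120 N, or if a joint passes its speed limit or range.

## Working session

There is one attempt and no reset: what is moved stays moved. The work goes in short steps, Python scripts to look and compute and a tool call to move; the robot and the scene stay as the last step left them, time stands still between calls to the robot, and variables do not carry over. Pictures are saved under pics/ and viewed, at most 10 in all, crops included, and the job is handed in when it is done.

Besides the shell and the picture viewer there is one more tool, called as name(argument=value, ...), one argument or row to a line, values as JSON. carry_out: Moves the arm, as the interface text tells. Its arguments: {"type":"object","properties":{"targets":{"type":"array"},"grip_force":{"type":"number"}},"required":["targets"]}

```bash
mkdir -p pics; cat > h.py <<'E'
import numpy as np, cv2
from bench import robot, cams
def ray(cam,p):
    c=cams.get_calibration(cam);K=np.array([[c['fx'],0,c['cx']],[0,c['fy'],c['cy']],[0,0,1]],float)
    u=cv2.undistortPoints(np.array([[p]],float),K,np.array(c['distortion'],float))[0,0]
    R=np.array(c['R']);t=np.array(c['t'])
    return -R.T@t, R.T@np.array([u[0],u[1],1])
def atz(cam,p,z):
    o,d=ray(cam,p); return o+d*(z-o[2])/d[2]
def proj(cam,X):
    c=cams.get_calibration(cam);K=np.array([[c['fx'],0,c['cx']],[0,c['fy'],c['cy']],[0,0,1]],float)
    return cv2.projectPoints(np.array([X],float),cv2.Rodrigues(np.array(c['R'],float))[0],np.array(c['t'],float),K,np.array(c['distortion'],float))[0][0,0]
E
python3 - <<'E'
from h import *
np.set_printoptions(precision=4,suppress=True)
for n in ('top','side'):
    cv2.imwrite(f'pics/{n}0.png',cams.get_image(n))
    print(n,ray(n,(320,240)))
    for l,z in (('tee_hub',.255),('bar_end_a',.255),('pointer_tip',.218),('set_line',.213),('mill',0),('crank',0),('oil',0),('ringbox',0),('blank',0)):
        for r in cams.spot_point(l,n)[:3]: print(l,np.round(r['point'],1),round(r['conf'],2),atz(n,r['point'],z))
s=robot.sense();print(s['t'],s['eef_pos'],s['eef_rot'],s['wrist_force'],s['width'])
E
```

```text
top (array([0.4215, 0.0285, 1.2255]), array([ 0.1238,  0.0002, -0.9924]))
tee_hub [377. 241.] 0.56 [ 0.5385 -0.0741  0.255 ]
bar_end_a [327.1 246.4] 0.83 [0.5307 0.0161 0.255 ]
bar_end_a [421.1 234. ] 0.65 [ 0.5494 -0.1544  0.255 ]
pointer_tip [369.6 214. ] 0.66 [ 0.5945 -0.0659  0.218 ]
pointer_tip [422.1 233.4] 0.17 [ 0.5554 -0.1633  0.218 ]
set_line [398.7 250.6] 0.71 [ 0.5245 -0.1187  0.213 ]
mill [325.4 246. ] 0.61 [0.5603 0.0167 0.    ]
crank [445.1 221.3] 0.86 [ 0.6112 -0.259   0.    ]
oil [272.6 260.6] 0.63 [0.5296 0.1373 0.    ]
ringbox [300.9 312.4] 0.96 [0.4117 0.0751 0.    ]
blank [397.8 304.1] 0.97 [ 0.4255 -0.1428  0.    ]
side (array([0.1738, 0.7498, 0.6282]), array([ 0.4262, -0.7577, -0.4944]))
tee_hub [361.7 177. ] 0.66 [ 0.5431 -0.0586  0.255 ]
bar_end_a [349.6 192.7] 0.91 [0.5315 0.0129 0.255 ]
bar_end_a [375.5 158.7] 0.72 [ 0.5593 -0.155   0.255 ]
pointer_tip [363.2 176.8] 0.75 [ 0.5776 -0.1412  0.218 ]
pointer_tip [337.6 192.3] 0.6 [ 0.587  -0.0506  0.218 ]
set_line [381.  190.1] 0.87 [ 0.5255 -0.1106  0.213 ]
mill [358.7 288.4] 0.56 [ 0.5467 -0.0768  0.    ]
oil [319.7 351.8] 0.58 [0.521 0.132 0.   ]
blank [428.1 287.5] 0.56 [ 0.4222 -0.1508  0.    ]
1.0 [ 0.2054 -0.5903  0.2226] [ 3.0977  0.5235 -0.    ] [ 0.5923  0.0738 -0.3409] 0.08781191637386618
```

```bash
python3 - <<'E'
import cv2
a=cv2.imread('pics/top0.png')[150:350,220:500];cv2.imwrite('pics/t0c.png',cv2.resize(a,None,fx=2.85,fy=2.85,interpolation=3)[:600])
E
```

```text
(no output)
```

View pics/t0c.png

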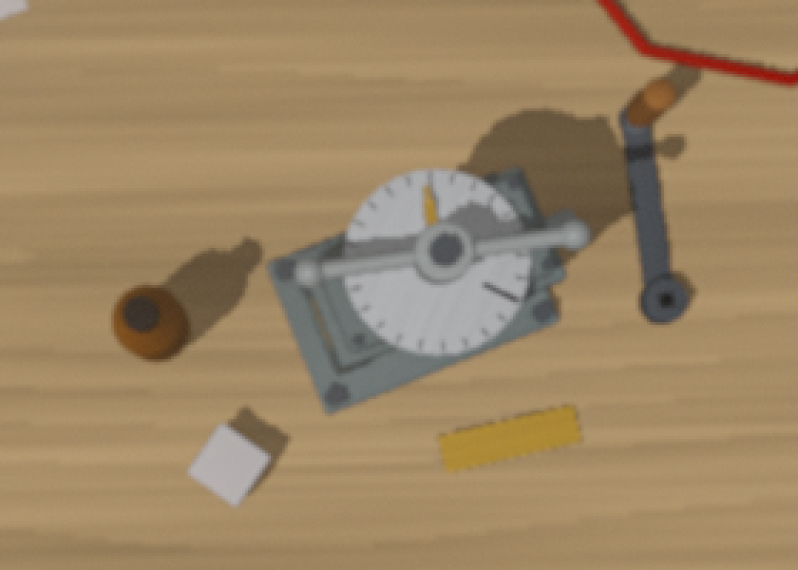

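View pics/side0.png

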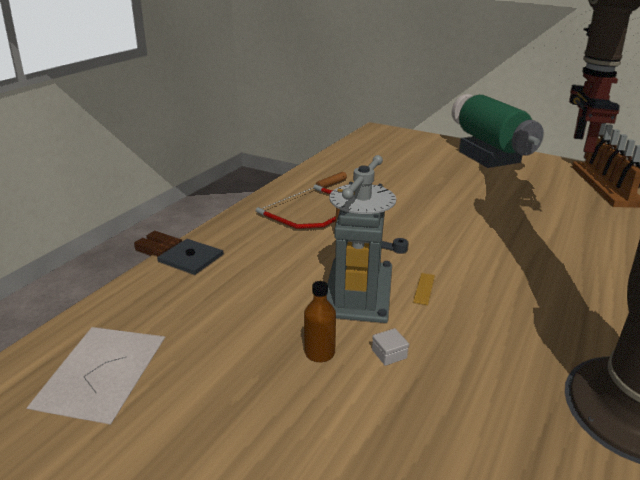

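Top crop: the hub is at about (377,241) in full-frame pixels, the pointer points up at (370,215), and the set line is lower right at (398,251). The side view agrees. That is about 113° clockwise, so I'll push the left arm (+y) from the robot's side, with the fingers shut.

carry_out(
  targets=[
    [255, 0, 0, -0.03, 0, 0, 0],
    [255, 0, 0, -0.03, 0, 0, 0],
    [255, 0, 0, -0.03, 0, 0, 0],
    [255, 0, 0, -0.02, 0, 0, 0],
    [255, 0.0236, -0.0223, 0, 0, 0, 0],
    [255, 0.0236, -0.0223, 0, 0, 0, 0],
    [255, 0.0236, -0.0223, 0, 0, 0, 0],
    [255, 0.0236, -0.0223, 0, 0, 0, 0],
    [255, 0.0236, -0.0223, 0, 0, 0, 0],
    [255, 0.0236, -0.0223, 0, 0, 0, 0],
    [255, 0.0236, -0.0223, 0, 0, 0, 0],
    [255, 0.0236, -0.0223, 0, 0, 0, 0],
    [255, 0.0236, -0.0223, 0, 0, 0, 0],
    [255, 0.0236, -0.0223, 0, 0, 0, 0],
  ],
  grip_force=20,
)

```text
t: 2.17
eef_pos: [0.3554, -0.3006, 0.3329]
eef_rot: [3.097, 0.523, 0.001]
wrist_force: [0.1, 0.5, -0.3]
width: 0.0008
grip_force: 0.0
```

```bash
python3 - <<'E'
from h import *
np.set_printoptions(precision=4,suppress=True)
def tri(a,b):
    (o1,d1),(o2,d2)=ray('top',a),ray('side',b);d1/=np.linalg.norm(d1);d2/=np.linalg.norm(d2)
    P=[np.eye(3)-np.outer(d,d) for d in(d1,d2)];return np.linalg.solve(P[0]+P[1],P[0]@o1+P[1]@o2)
A=tri((327.1,246.4),(349.6,192.7));B=tri((421.1,234),(375.5,158.7));print(A,B,(A+B)/2,np.linalg.norm(A-B))
print('tip',tri((369.6,214),(337.6,192.3)),'set',tri((398.7,250.6),(381,190.1)))
# dial centre from the bright disc in top picture
for k in (A,B): print(np.degrees(np.arctan2(*(k-(A+B)/2)[1::-1])))
s=robot.sense();print(s['t'],s['eef_pos'],s['eef_rot'],s['qpos'],s['width'])
E
```

```text
[0.5302 0.0161 0.2566] [ 0.5534 -0.1525  0.2565] [ 0.5418 -0.0682  0.2565] 0.17014178241891753
tip [ 0.5957 -0.0668  0.2097] set [ 0.5266 -0.1185  0.2094]
97.82900810172251
-82.17099189827758
2.1667 [ 0.3554 -0.3006  0.3329] [3.097  0.5232 0.0005] [ 0.8117  0.0645 -0.2254  1.786   0.0153  1.292  -0.6536] 0.0007839507924550578
```

carry_out(
  targets=[
    [255, 0.0234, -0.0223, 0, 0, 0, 0],
    [255, 0.0234, -0.0223, 0, 0, 0, 0],
    [255, 0.0234, -0.0223, 0, 0, 0, 0],
    [255, 0.0234, -0.0223, 0, 0, 0, 0],
    [255, 0.0234, -0.0223, 0, 0, 0, 0],
    [255, 0.0234, -0.0223, 0, 0, 0, 0],
    [255, 0.0234, -0.0223, 0, 0, 0, 0],
    [255, 0.0234, -0.0223, 0, 0, 0, 0],
    [255, 0.0234, -0.0223, 0, 0, 0, 0],
    [255, 0.0234, -0.0223, 0, 0, 0, 0],
    [255, 0, 0, 0, 0, 0, -0.122],
    [255, 0, 0, 0, 0, 0, -0.122],
    [255, 0, 0, 0, 0, 0, -0.122],
    [255, 0, 0, 0, 0, 0, -0.122],
    [255, 0, 0, 0, 0, 0, -0.122],
    [255, 0, 0, 0, 0, 0, -0.122],
    [255, 0, 0, 0, 0, 0, -0.122],
    [255, 0, 0, 0, 0, 0, -0.122],
    [255, 0, 0, 0, 0, 0, -0.122],
    [255, 0, 0, 0, 0, 0, -0.122],
  ],
)

```text
t: 3.83
eef_pos: [0.5027, -0.0147, 0.3327]
eef_rot: [2.232, 2.21, 0.0]
wrist_force: [0.0, 0.1, -0.4]
width: 0.0005
grip_force: 0.0
```

carry_out(
  targets=[
    [255, 0, 0, 0, 0, 0, -0.122],
    [255, 0, 0, 0, 0, 0, -0.122],
    [255, 0, 0, 0, 0, 0, -0.122],
    [255, 0, 0, 0, 0, 0, -0.122],
    [255, 0, 0, 0, 0, 0, -0.122],
    [255, 0, 0, 0, 0, 0, -0.122],
    [255, 0, 0, 0, 0, 0, -0.122],
    [255, 0, 0, 0, 0, 0, -0.122],
    [255, 0, 0, 0, 0, 0, -0.122],
    [255, 0, 0, 0, 0, 0, -0.122],
    [255, 0, 0, 0, 0, 0, -0.122],
    [255, 0, 0, 0, 0, 0, -0.122],
    [255, 0, 0, 0, 0, 0, -0.122],
    [255, 0, 0, 0, 0, 0, -0.122],
    [255, 0, 0, 0, 0, 0, 0],
  ],
)

```text
t: 5.08
eef_pos: [0.5027, -0.0147, 0.3327]
eef_rot: [-0.199, 3.135, -0.0]
wrist_force: [0.5, 1.1, 0.4]
width: 0.0002
grip_force: 0.0
```

```bash
cat > st.py <<'E'
from h import *
from scipy.spatial.transform import Rotation as Ro
np.set_printoptions(precision=4,suppress=True)
s=robot.sense();R=Ro.from_rotvec(s['eef_rot']).as_matrix();C=np.array([.5418,-.0685])
d=s['eef_pos'][:2]-C
print(s['t'],'pos',s['eef_pos'],'heading',np.degrees(np.arctan2(R[1,0],R[0,0])),'tilt',R[:,2],'q',s['qpos'],s['wrist_force'])
print('r',np.hypot(*d),'az',np.degrees(np.arctan2(d[1],d[0])),'hub->tool in tool xy',R[:2,:2].T@d)
E
python3 - <<'E'
from st import *
im=cams.get_image('side');cv2.imwrite('pics/s1.png',cv2.resize(im[110:260,270:470],None,fx=4,fy=4,interpolation=3))
E
```

```text
5.0833 pos [ 0.5027 -0.0147  0.3327] heading -172.7425244002024 tilt [ 0.0001 -0.0001 -1.    ] q [ 0.6921  0.2221 -0.8937  1.6785  0.178   1.3263  1.4646] [0.4893 1.0532 0.446 ]
r 0.06649627617487229 az 126.05160103057871 hub->tool in tool xy [0.032  0.0583]
```

View pics/s1.png

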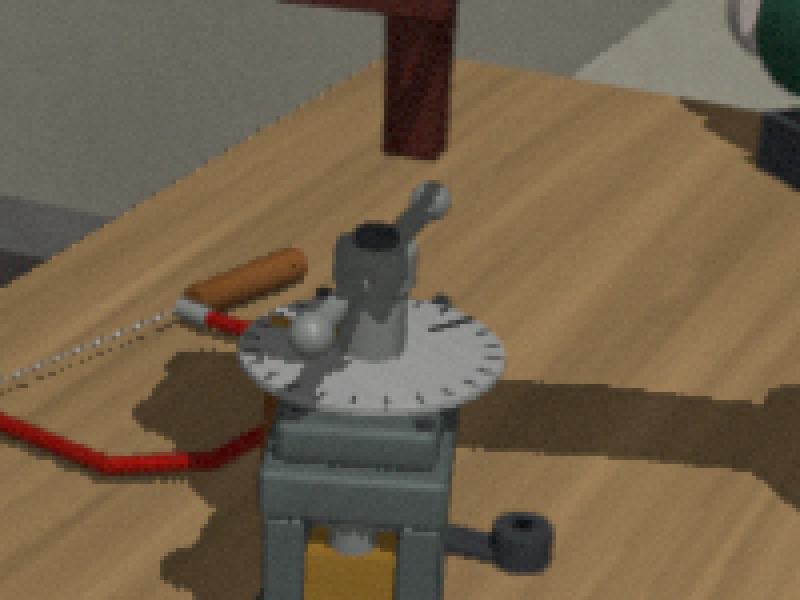

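The fingers hover on the robot's side of the near arm, clear of the ball. Next I lower them and close up to the bar.

carry_out(
  targets=[
    [255, 0, 0, 0.025, 0, 0, 0],
    [255, 0, 0, 0.025, 0, 0, 0],
    [255, 0, 0, 0.025, 0, 0, 0],
    [255, 0, 0, 0.02, 0, 0, 0],
    [255, -0.005, 0, 0, 0, 0, 0],
    [255, -0.005, 0, 0, 0, 0, 0],
    [255, -0.003, 0, 0, 0, 0, 0],
    [255, -0.002, 0, 0, 0, 0, 0],
    [255, 0, 0, 0, 0, 0, 0],
  ],
)

```text
t: 5.88
eef_pos: [0.5188, -0.0125, 0.2388]
eef_rot: [-0.189, 3.134, 0.0]
wrist_force: [-0.4, -0.2, -1.4]
width: 0.0004
grip_force: 0.0
```

carry_out(
  targets=[
    [255, -0.0029, 0.0007, 0, 0, 0, 0.05],
    [255, -0.0029, 0.0007, 0, 0, 0, 0.05],
    [255, -0.0029, 0.0007, 0, 0, 0, 0.05],
    [255, -0.0029, 0.0007, 0, 0, 0, 0.05],
    [255, -0.0029, 0.0007, 0, 0, 0, 0.05],
    [255, -0.0029, 0.0007, 0, 0, 0, 0.05],
    [255, -0.0029, 0.0007, 0, 0, 0, 0.05],
    [255, -0.0029, 0.0007, 0, 0, 0, 0.05],
    [255, -0.0029, 0.0007, 0, 0, 0, 0.05],
    [255, -0.0029, 0.0007, 0, 0, 0, 0.05],
  ],
)

```text
t: 6.72
eef_pos: [0.5465, -0.0071, 0.2385]
eef_rot: [-0.594, -3.084, -0.002]
wrist_force: [-4.3, 4.1, 1.8]
width: 0.0003
grip_force: 2.2
```

```bash
python3 - <<'E'
from st import *
for l,z in (('bar_end_a',.255),('pointer_tip',.218),('set_line',.213)):
  for n in ('side','top'):
    im=cams.get_image(n)
    for r in cams.spot_point(l,n)[:3]: print(l,n,np.round(r['point'],1),round(r['conf'],2),atz(n,r['point'],z))
cv2.imwrite('pics/s2.png',cv2.resize(cams.get_image('side')[110:260,270:470],None,fx=4,fy=4,interpolation=3))
E
```

```text
6.7167 pos [ 0.5465 -0.0071  0.2385] heading 158.21529017560675 tilt [-0.0002  0.0016 -1.    ] q [ 0.5099  0.3567 -0.7464  1.7304  0.2602  1.1568  0.8797] [-4.2878  4.1317  1.8055]
r 0.061621311549278544 az 85.62635981312033 hub->tool in tool xy [0.0184 0.0588]
bar_end_a side [331. 187.] 0.82 [0.5698 0.0079 0.255 ]
bar_end_a side [392.9 164. ] 0.64 [ 0.5191 -0.1463  0.255 ]
bar_end_a top [422.5 252. ] 0.62 [ 0.5167 -0.1554  0.255 ]
set_line side [382.6 187.8] 0.68 [ 0.5272 -0.122   0.213 ]
```

View pics/s2.png

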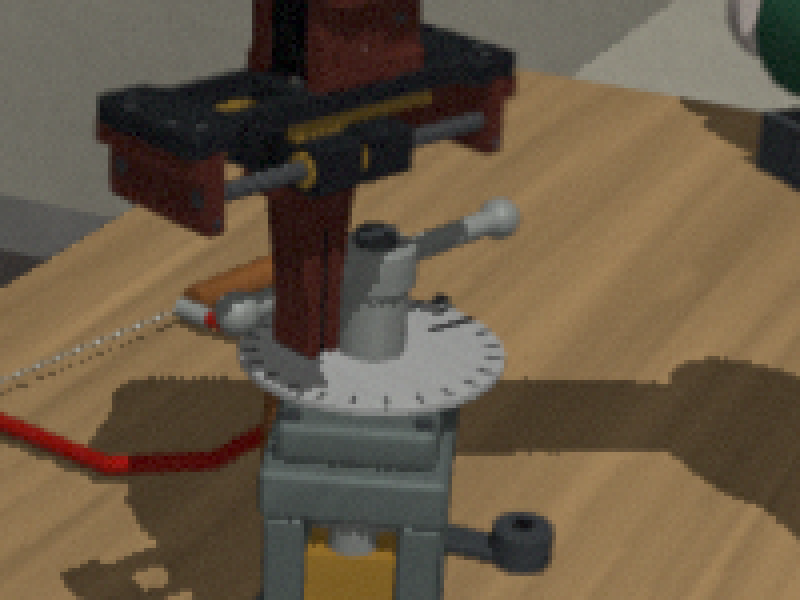

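The finger drives the near arm cleanly: ball now at crop (240,312), set line still visible at crop (450,324). I'll continue the arc.

carry_out(
  targets=[
    [255, -0.0029, 0.0007, 0, 0, 0, 0.05],
    [255, -0.0029, 0.0007, 0, 0, 0, 0.05],
    [255, -0.0029, 0.0007, 0, 0, 0, 0.05],
    [255, -0.0029, 0.0007, 0, 0, 0, 0.05],
    [255, -0.0029, 0.0007, 0, 0, 0, 0.05],
    [255, -0.0029, 0.0007, 0, 0, 0, 0.05],
    [255, -0.0029, 0.0007, 0, 0, 0, 0.05],
    [255, -0.0029, 0.0007, 0, 0, 0, 0.05],
    [255, -0.0029, 0.0007, 0, 0, 0, 0.05],
    [255, -0.0029, 0.0007, 0, 0, 0, 0.05],
    [255, -0.0029, 0.0007, 0, 0, 0, 0.05],
    [255, -0.0029, 0.0007, 0, 0, 0, 0.05],
    [255, -0.0029, 0.0007, 0, 0, 0, 0.05],
    [255, -0.0029, 0.0007, 0, 0, 0, 0.05],
    [255, -0.0029, 0.0007, 0, 0, 0, 0.05],
    [255, -0.0029, 0.0007, 0, 0, 0, 0.05],
    [255, 0, 0, 0, 0, 0, 0],
  ],
)

```text
t: 8.78
eef_pos: [0.5886, -0.0313, 0.2377]
eef_rot: [1.749, 2.608, 0.004]
wrist_force: [2.7, 4.5, 0.4]
width: 0.0006
grip_force: 1.5
```

```bash
python3 - <<'E'
from st import *
E
```

```text
8.7833 pos [ 0.5886 -0.0313  0.2377] heading 112.30885052459487 tilt [ 0.0024  0.0013 -1.    ] q [ 0.3893  0.3943 -0.5583  1.6402  0.222   1.1686  0.1681] [2.6888 4.5475 0.3679]
r 0.05979560296235464 az 38.43789142239734 hub->tool in tool xy [0.0166 0.0574]
```

carry_out(
  targets=[
    [255, -0.0029, 0.0007, 0, 0, 0, 0.05],
    [255, -0.0029, 0.0007, 0, 0, 0, 0.05],
    [255, -0.0029, 0.0007, 0, 0, 0, 0.05],
    [255, -0.0029, 0.0007, 0, 0, 0, 0.05],
    [255, -0.0029, 0.0007, 0, 0, 0, 0.05],
    [255, -0.0029, 0.0007, 0, 0, 0, 0.05],
    [255, -0.0029, 0.0007, 0, 0, 0, 0.05],
    [255, -0.0029, 0.0007, 0, 0, 0, 0.05],
    [255, 0, 0, 0, 0, 0, 0],
  ],
)

```text
t: 9.53
eef_pos: [0.5995, -0.0532, 0.2378]
eef_rot: [2.232, 2.208, 0.005]
wrist_force: [2.2, 3.4, -0.7]
width: 0.0007
grip_force: 1.6
```

```bash
python3 - <<'E'
from st import *
ims={}
for n in ('side','top'):
    ims[n]=cams.get_image(n)
    for l,z in (('bar_end_a',.255),('pointer_tip',.218),('set_line',.213)):
        for r in cams.spot_point(l,n)[:3]: print(l,n,np.round(r['point'],1),round(r['conf'],2),atz(n,r['point'],z))
f=lambda i:cv2.resize(i,(400,400),interpolation=3)
cv2.imwrite('pics/s3.png',np.hstack([f(ims['side'][150:230,320:400]),f(ims['top'][200:280,345:425])]))
E
```

```text
9.5333 pos [ 0.5995 -0.0532  0.2378] heading 89.36906430362235 tilt [ 0.0036  0.0006 -1.    ] q [ 0.3545  0.3996 -0.4678  1.6149  0.1914  1.1692 -0.167 ] [ 2.1971  3.395  -0.671 ]
r 0.05971267440681583 az 14.87509120778185 hub->tool in tool xy [0.016  0.0575]
bar_end_a side [407.  183.4] 0.91 [ 0.4619 -0.0731  0.255 ]
bar_end_a side [321.6 167.6] 0.77 [ 0.6273 -0.0616  0.255 ]
pointer_tip side [374.5 185.1] 0.95 [ 0.5414 -0.1153  0.218 ]
set_line side [381.1 189.7] 0.83 [ 0.5261 -0.1124  0.213 ]
set_line side [324.1 165.8] 0.37 [ 0.6788 -0.1643  0.213 ]
bar_end_a top [376.1 287.5] 0.45 [ 0.4549 -0.0696  0.255 ]
```

View pics/s3.png

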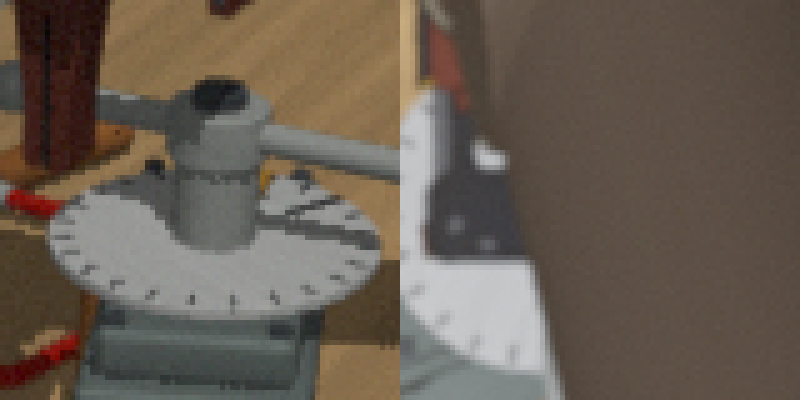

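```bash
python3 - <<'E'
from h import *
az=lambda v:np.degrees(np.arctan2(v[1],v[0]))
for n,a,b in (('side',(377.6,193),(386,190.2)),('top',(389.8,249.3),(401.8,255.3))):
    A,B=atz(n,a,.213),atz(n,b,.213);print(n,A[:2],B[:2],np.linalg.norm(B-A),'dir',az(B-A))
# subpixel: dark pixels along the line in first top picture
im=cv2.cvtColor(cv2.imread('pics/top0.png'),6)
P=[np.round(proj('top',[.5418,-.0685,.213]),1),np.round(proj('side',[.5418,-.0685,.213]),1)];print(P)
print(im[245:260,384:408])
# dial disc fit in top
m=(im[195:290,330:415]>150).astype(np.uint8);c=max(cv2.findContours(m,0,2)[0],key=cv2.contourArea)
h=cv2.convexHull(c);e=cv2.fitEllipse(h);print(e,atz('top',(e[0][0]+330,e[0][1]+195),.213))
E
```

```text
side [ 0.52567597 -0.09523657] [ 0.51707542 -0.11500095] 0.02155457987310479 dir -113.51647209388823
top [ 0.52728798 -0.10205609] [ 0.51546972 -0.12416119] 0.02506604239906157 dir -118.13070379547213
[array([371.7, 242. ]), array([363.7, 196.4])]
[[164 170 173 172 173 173 174 173 170 170 170 168 169 170 170 171 168 167
  168 171 165 142 105 104]
 [170 171 171 172 173 174 175 172 171 171 169 169 170 171 172 170 164 154
  155 159 154 130 100 100]
 [172 171 172 173 174 174 173 172 172 171 170 170 170 171 172 169 162 145
  136 142 138 116  92  92]
 [172 172 173 174 172 166 163 164 169 170 170 170 172 172 171 170 168 159
  157 155 147 117  88  88]
 [171 173 174 174 169 146 125 133 150 163 168 173 172 173 171 170 171 171
  170 168 154 116  81  84]
 [172 175 174 175 167 144 113 102 112 131 151 163 172 171 171 172 171 173
  170 166 147 105  75  86]
 [172 173 174 176 173 162 149 129 109 101 113 133 153 162 167 170 173 172
  170 161 132  88  73  84]
 [173 173 174 175 174 171 170 162 148 128 110 103 110 123 140 158 167 170
  170 158 120  78  67  82]
 [173 173 174 174 173 173 174 171 168 161 151 131 107  94  99 119 142 156
  159 142 101  74  79  93]
 [173 175 174 173 173 172 172 172 170 172 171 163 150 128 106  91 100 122
  137 121  91  88 100 109]
 [174 173 174 173 173 172 170 171 172 173 174 173 170 163 150 127 109 115
  126 113  96 104 110 114]
 [173 175 173 173 173 170 172 170 172 174 173 172 172 172 170 164 151 143
  137 119 108 110 113 108]
 [174 174 174 173 172 172 171 171 174 173 173 173 173 173 172 172 166 157
  136 117 111 113 106  95]
 [174 175 174 174 172 171 171 173 173 174 173 172 172 173 172 170 165 148
  127 114 111 111 100  87]
 [174 175 173 173 172 170 171 173 174 171 167 164 170 173 173 167 155 132
  114 112 112 107  97  81]]
((44.025089263916016, 57.59382629394531), (40.4763298034668, 62.89894485473633), 82.62104797363281) [ 0.52173472 -0.07218823  0.213     ]
```

Set line azimuth, measured from its own pixels, is about -115°, and the pointer is now at about -90°. I'll push another ~17° and look again.

carry_out(
  targets=[
    [255, -0.0029, 0.0007, 0, 0, 0, 0.05],
    [255, -0.0029, 0.0007, 0, 0, 0, 0.05],
    [255, -0.0029, 0.0007, 0, 0, 0, 0.05],
    [255, -0.0029, 0.0007, 0, 0, 0, 0.05],
    [255, -0.0029, 0.0007, 0, 0, 0, 0.05],
    [255, -0.0029, 0.0007, 0, 0, 0, 0.05],
    [255, 0, 0, 0, 0, 0, 0],
  ],
)

```text
t: 10.52
eef_pos: [0.6003, -0.0714, 0.2378]
eef_rot: [2.538, 1.849, 0.002]
wrist_force: [3.6, 2.1, 0.1]
width: 0.0002
grip_force: 1.7
```

```bash
python3 - <<'E'
from st import *
im=cams.get_image('side')
for l,z in (('bar_end_a',.255),('pointer_tip',.218),('set_line',.213)):
    for r in cams.spot_point(l,'side')[:3]: print(l,np.round(r['point'],1),round(r['conf'],2),atz('side',r['point'],z))
cv2.imwrite('pics/s4.png',cv2.resize(im[160:220,330:410],(800,600),interpolation=3))
E
```

```text
10.5167 pos [ 0.6003 -0.0714  0.2378] heading 72.15247079318883 tilt [ 0.0018 -0.     -1.    ] q [ 0.3354  0.3955 -0.4017  1.61    0.1646  1.1679 -0.4145] [3.6083 2.1389 0.0542]
r 0.05857153222530793 az -2.807825571184908 hub->tool in tool xy [0.0152 0.0566]
bar_end_a [399. 191.] 0.98 [ 0.4618 -0.0357  0.255 ]
bar_end_a [334.5 161.6] 0.71 [ 0.621  -0.1008  0.255 ]
pointer_tip [381.6 189.8] 0.72 [ 0.5208 -0.1021  0.218 ]
set_line [383.6 187. ] 0.86 [ 0.527  -0.1264  0.213 ]
```

View pics/s4.png

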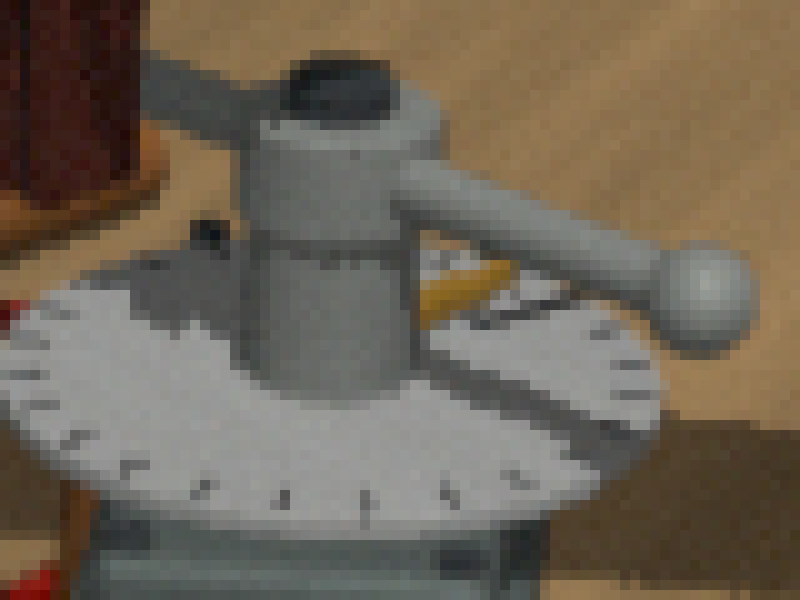

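```bash
python3 - <<'E'
from h import *
C=np.array([.5418,-.0685]);az=lambda v:np.degrees(np.arctan2(v[1],v[0]))
for nm,p,z in (('tip',(381.5,186.6),.218),('line in',(377.8,192.2),.213),('line out',(387.5,189.8),.213)):
    X=atz('side',p,z)[:2]-C;print(nm,X,np.hypot(*X),az(X))
for a in (-104,-108,-112,-115,-118):
    u=np.array([np.cos(np.radians(a)),np.sin(np.radians(a))])
    f=lambda r,z:np.round((proj('side',[*(C+r*u),z])-[330,160])*10)
    print(a,'pointer tip',f(.05,.218),'r30',f(.03,.218),'line34',f(.034,.213),'line60',f(.06,.213))
E
```

```text
tip [-0.01484318 -0.04708926] 0.04937325385443206 -107.49557160851691
line in [-0.01497272 -0.03023784] 0.033741802772037977 -116.34301213093589
line out [-0.02646465 -0.04965447] 0.05626671673723035 -118.05655097971896
-104 pointer tip [505. 260.] r30 [439. 291.] line34 [451. 309.] line60 [535. 269.]
-108 pointer tip [519. 266.] r30 [448. 295.] line34 [461. 313.] line60 [552. 276.]
-112 pointer tip [532. 272.] r30 [456. 298.] line34 [470. 317.] line60 [568. 283.]
-115 pointer tip [542. 276.] r30 [462. 301.] line34 [476. 320.] line60 [579. 288.]
-118 pointer tip [551. 281.] r30 [467. 304.] line34 [482. 324.] line60 [590. 294.]
```

Pointer at crop tip (515,265) is -107.5°; the set line, crop (478,322)–(575,298), is about -116.5°. About 9° remain.

carry_out(
  targets=[
    [255, -0.002, 0.0005, 0, 0, 0, 0.035],
    [255, -0.002, 0.0005, 0, 0, 0, 0.035],
    [255, -0.002, 0.0005, 0, 0, 0, 0.035],
    [255, -0.002, 0.0005, 0, 0, 0, 0.035],
    [255, 0, 0, 0, 0, 0, 0],
    [255, 0, 0, 0, 0, 0, 0],
    [255, 0.005, 0, 0, 0, 0, 0],
    [255, 0.01, 0, 0, 0, 0, 0],
    [255, 0.015, 0, 0, 0, 0, 0],
    [255, 0, 0, 0, 0, 0, 0],
  ],
)

```text
t: 11.55
eef_pos: [0.6122, -0.0481, 0.2374]
eef_rot: [-2.655, -1.676, -0.001]
wrist_force: [-0.2, 0.2, 0.4]
width: 0.0009
grip_force: 0.0
```

```bash
python3 - <<'E'
from st import *
im=cams.get_image('side')
for l,z in (('bar_end_a',.255),('pointer_tip',.218),('set_line',.213)):
    for r in cams.spot_point(l,'side')[:3]: print(l,np.round(r['point'],1),round(r['conf'],2),atz('side',r['point'],z))
cv2.imwrite('pics/s5.png',cv2.resize(im[160:220,330:410],(800,600),interpolation=3))
E
```

```text
11.55 pos [ 0.6122 -0.0481  0.2374] heading 64.53880547719177 tilt [-0.0004  0.0018 -1.    ] q [ 0.2786  0.4111 -0.3816  1.5853  0.1598  1.1767 -0.5801] [-0.2121  0.2099  0.4055]
r 0.07327129147260858 az 16.19446487207105 hub->tool in tool xy [0.0487 0.0547]
bar_end_a [392.1 188.7] 0.72 [ 0.4757 -0.0386  0.255 ]
pointer_tip [382.6 191.7] 0.77 [ 0.5157 -0.0951  0.218 ]
set_line [379.4 188.9] 0.95 [ 0.5304 -0.1142  0.213 ]
set_line [395.5 187.8] 0.31 [ 0.5057 -0.1346  0.213 ]
```

View pics/s5.png

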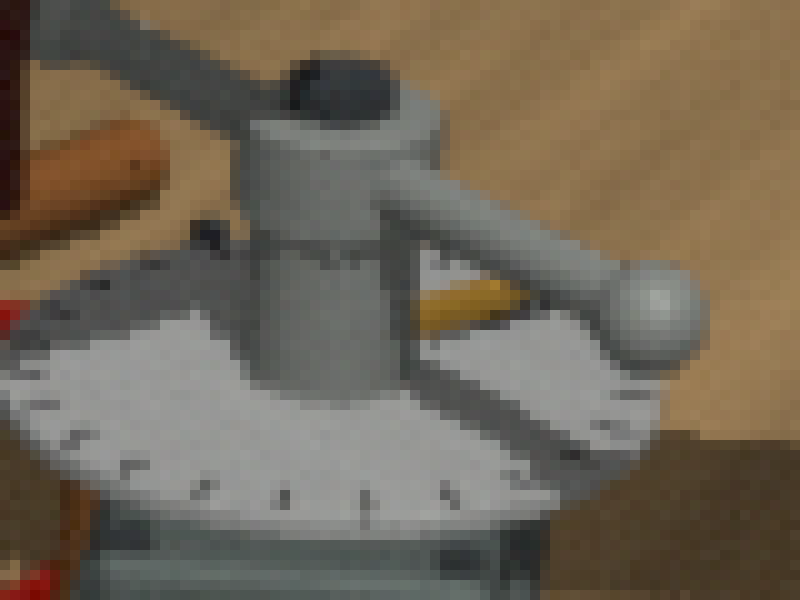

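The pointer now covers the set line in the side view. I'll move clear and confirm from the top.

carry_out(
  targets=[
    [255, 0, 0, -0.03, 0, 0, 0],
    [255, 0, 0, -0.03, 0, 0, 0],
    [255, 0, 0, -0.03, 0, 0, 0],
    [255, 0, 0, -0.02, 0, 0, 0],
    [255, 0.0273, -0.024, 0, 0, 0, 0],
    [255, 0.0273, -0.024, 0, 0, 0, 0],
    [255, 0.0273, -0.024, 0, 0, 0, 0],
    [255, 0.0273, -0.024, 0, 0, 0, 0],
    [255, 0.0273, -0.024, 0, 0, 0, 0],
    [255, 0.0273, -0.024, 0, 0, 0, 0],
    [255, 0.0273, -0.024, 0, 0, 0, 0],
    [255, 0.0273, -0.024, 0, 0, 0, 0],
    [255, 0.0273, -0.024, 0, 0, 0, 0],
    [255, 0.0273, -0.024, 0, 0, 0, 0],
    [255, 0, 0, 0, 0, 0, 0],
  ],
)

```text
t: 13.0
eef_pos: [0.5094, 0.3053, 0.3478]
eef_rot: [-2.648, -1.683, -0.001]
wrist_force: [-1.2, 0.0, 0.6]
width: 0.0003
grip_force: 0.0
```

```bash
python3 - <<'E'
from st import *
im=cams.get_image('top')
for l,z in (('bar_end_a',.255),('pointer_tip',.218),('set_line',.213),('crank',0),('oil',0),('ringbox',0),('blank',0)):
    for r in cams.spot_point(l,'top')[:2]: print(l,np.round(r['point'],1),round(r['conf'],2),atz('top',r['point'],z))
cv2.imwrite('pics/t6.png',cv2.resize(im[210:285,330:430],(800,600),interpolation=3))
E
```

```text
13.0 pos [0.5094 0.3053 0.3478] heading 64.86669211781118 tilt [-0.0017  0.0036 -1.    ] q [-0.2125  0.3332 -0.5502  1.4602  0.1706  1.3959 -1.2063] [-1.1876  0.0011  0.5652]
r 0.37524940378160715 az 94.95934826577198 hub->tool in tool xy [ 0.3247 -0.1881]
bar_end_a [390.4 195.6] 0.89 [ 0.6214 -0.1016  0.255 ]
bar_end_a [355.3 284.5] 0.67 [ 0.4611 -0.0326  0.255 ]
pointer_tip [395.2 254.8] 0.72 [ 0.5162 -0.1111  0.218 ]
set_line [398.5 252.1] 0.57 [ 0.5216 -0.1182  0.213 ]
crank [442.9 224.4] 0.8 [ 0.6041 -0.2536  0.    ]
crank [398.5 252.4] 0.52 [ 0.542 -0.149  0.   ]
oil [273.2 264.7] 0.76 [0.5203 0.1361 0.    ]
ringbox [300.3 312. ] 0.72 [0.4127 0.0764 0.    ]
blank [395.5 303.1] 0.95 [ 0.4278 -0.1377  0.    ]
```

View pics/t6.png

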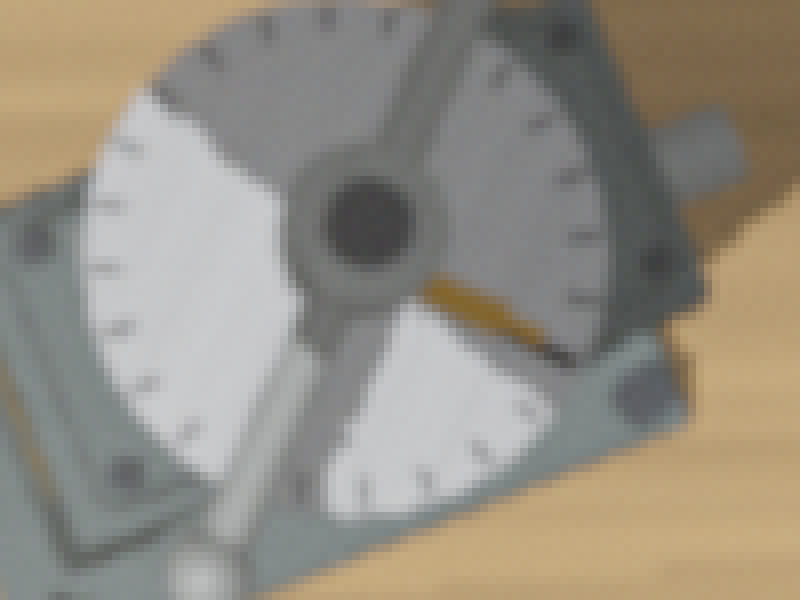

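The pointer tip (crop 545,342) runs straight into the remaining end of the set line (crop 570,360). It is on the line, and the arm is clear. The loose things still read where they did at the start, to within the networks' scatter of about 10 mm.

```bash
python3 -c "
from bench import robot
print(robot.hand_in())"
```

```text
the job is handed in; nothing more can be done
None
```

The T-handle was pushed clockwise with the shut fingertips until the pointer stood on the set line (checked from the top camera), the arm was moved clear without touching the loose things, and the job was handed in; no verdict came back.

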